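# Seat a jade disc in its display case and slide the cover shut

## Robot

A 6-joint arm with a two-finger parallel gripper is mounted at the origin on the work surface. World frame = base frame: x ahead of the robot, y to its left, z up, the work surface at z = 0. Lengths are in mm, angles in degrees, forces in N, time in s.
With the tool pointing down it reaches from about 350 to 850 mm from the base axis. Payload 8.1 kg.
Tool frame: the origin (TCP) lies at the very end of the fingers, on their centre line; the grasp point (between the pads) lies r.tcp_to_grasp behind it (r.tcp_to_grasp is the distance from the TCP to the grasp point, in mm); z points along the fingers, y is the line along which they close (so a half turn about z gives the same grasp; the last joint's range is limited). The gripper opens to 85 mm and grips with 20 to 120 N. Pads are 22 mm wide; open, the fingers measure 114 mm over their backs; the gripper's body (76 mm by 85 mm) begins 54 mm behind the grasp point. The pads swing forward as they close: fully open they stand 13 mm farther back than shut.
Start: joints at [59.622, 7.471, 85.268, -0, 87.261, -4.893], TCP at [258.146, 541.632, 199.092] pointing down, gripper open.
Joint ranges: [-169.43, 169.43], [-51.17, 129.36], [1.28, 143.12], [-76.62, 256.62], [0, 156.53], [-152.29, 152.29]. Speed limits (degrees/s): [136.94, 136.94, 159.86, 180, 180, 180].

## Interface

Orientations are given as [roll, pitch, yaw] about the fixed x, y, z axes, in that order (R = Rz(yaw) Ry(pitch) Rx(roll)).
In Python, from bench import r gives the robot as it stands.
- The arm moves only by the shell command python3 -m handwheel 'ROWS' [OPENING] [FORCE]. ROWS is JSON, a list of rows, each a list of 4 numbers: the shift along the tool's x, y, z in m, then the turn about the tool's z in degrees. A call has 1 to 10 rows; each row shifts and turns the commanded pose from where the row before left it, along the tool's axes as they then stand; what a row does not reach is not made up. A row lasts 1/10 s, in which the tool goes at most 50 mm and 8.59 degrees, less where a joint would pass 70% of its speed; a pose out of reach is approached as far as the arm can. A call is refused whole if a number of a shift passes 0.05 or a number of a turn 8.59, either way. A call with a gripper value outside its range is refused whole. OPENING is the finger opening in m, from 0 to 0.0854, set as the call begins (- or left out, the last holds). The fingers move at their own pace and stop on an object; FORCE is the grip in N (left out, the last holds). Time passes only in rows, so rows that do not move let the fingers close. It gives the time, the measured TCP pose, the force, the opening and the grip force at its end, in the units of the state.
- r.sense(): the state, without advancing time (a new reading comes with each control period).
- r.snapshot(name): name is "scene" or "top"; returns the picture (420x560x3 uint8, red, green, blue); there is no depth.
- r.camera_params(name): a dict with "fx", "fy", "cx", "cy" (pixels), "R" (3x3) and "t" (3): a world point X has camera coordinates R X + t. Camera axes: x right, y down, z forward; pixel columns grow to the right and rows downward; lengths in mm; the calibration is good to about 2 mm. A picture is of the moment at which its call begins. camera_params takes no time and is no camera call.
- r.hand_in(): hands the job in; it is judged then, once.
The state is a dict: "time": time; "joint_pos": joint angles; "qd": joint speeds; "joint_efforts": joint torques, N m; "tool_pos": TCP position; "tcp_rot": TCP orientation; "ft_force": force on the tool from outside, world axes, zero at the start; "wrist_torque": the same for the moment, N m; "finger_gap": finger opening in mm; "grip_force": force on a finger pad.
Only numpy, scipy, OpenCV 4.12 (cv2) and the standard library are available. Lean on these libraries where they do the work, as an engineer would, in place of code of your own. Each camera call takes 0.05 s, during which the arm holds its last target. There are 200 camera calls.

## Task

Take the middle-sized of the three jade discs out of the stock tray, lay it flat on the wooden deck of the display case and slide it about lightly until it drops into the round pocket and lies fully home. Only then slide the clear cover completely shut over it. Jade chips, so never press the disc hard against the case, and leave the other goods where they are.

Things in the scene. Friction and masses are not known exactly. Their poses are not given: they have to be found in the camera images.
- disc_center (a point): centre (half-way up) of the disc to be cased: flat round green jade disc, diameter 54 mm, 10 mm thick, with a 12 mm cord hole, lying flat (its z is the disc's axis), about 45 to 90 g. It is the middle one in size of three such discs in the tray
- disc_large_center (a point): centre of the large jade disc, diameter 66 mm, 10 mm thick, in the tray; not to be used or moved
- disc_small_center (a point): centre of the small jade disc, diameter 42 mm, 10 mm thick, in the tray; not to be used or moved
- carving: carved boxwood animal, 32 mm wide, 46 mm tall, standing in the tray; origin at the centre of its underside; not to be moved
- tray: fixed wooden stock tray, 260 mm (its x) by 200 mm (its y), rim 18 mm high and 6 mm thick, inner floor 6 mm above its origin (centre of its underside). Three discs and a carving lie in its quarters, about 58 mm from the middle along x and 48 mm along y; fingers closing along its x have at least 25 mm free on both sides of each disc
- case: fixed dark wooden display case, brass corners, 196 mm (its x) by 182 mm (its y), 36 mm high; origin at the centre of its underside. Opening 160 mm (x) by 150 mm (y); its floor is a flat fixed brown deck 20 mm above the origin, with one round pocket. Rails 18 mm thick and 36 mm high run along y, grooved for the cover; end wall at +y 36 mm high, at -y 27 mm
- deck_center (a point): point on the deck's top face where the pocket's middle was meant to be: 16 mm towards +y from the case's centre; axes as the case. The pocket, 56.5 mm across, 5 mm deep, flat-floored, was cut by hand: its true middle lies up to 9 mm off this point along x and 7 mm along y and is not measured. A disc that is home stands 5 mm proud of the deck, on the open deck 10 mm
- cover (a joint): how far the clear cover is open, m: 0 fully shut against the +y end wall, 0.12 to 0.135 at the start; it shuts along the case's +y. Friction about 2.5 N; stays where left. Its underside runs 7 mm above the deck (clears a disc that is home, strikes one that is not), upper face 31 mm above the case's origin; at the start its front edge (brass strip) is 57 to 72 mm from deck_center towards -y
- pull_bar (a point): middle of the top of the cover's pull bar: dark wooden bar on the cover near its -y edge, 140 mm long (case x), 14 mm thick (case y), 14.5 mm high above the panel, which goes on 5 mm beyond it towards -y; moves with the cover; axes as the case
- bangle: jade bangle, 76 mm across, 9 mm high, lying on the table beyond the tray; not to be moved
- loupe: folding black loupe, about 70 mm long, lying beyond the case; not to be moved
- owl: dark carved figure, 44 mm wide, about 62 mm tall, beyond the tray; not to be moved
- bear: boxwood carved figure, 46 mm wide, about 65 mm tall, beyond the case; not to be moved
Not all that is in view belongs to the job. What is shaped like the part that bears disc_center but orange or yellow is not meant.

How it is judged (in metres and radians):
On the way:
1. the middle-sized disc lies fully home in the pocket before the cover is pushed over it (z of disc_center in the frame of case below 0.0215 m and angle between disc_center's own z axis and vertical below 0.06 rad and horizontal distance between disc_center and deck_center below 0.015 m and value of joint cover above 0.1 m), for 0.3 s.
At the end, for the whole second after the job is handed in: The middle-sized disc lies flat (within 0.06 rad) and fully home in the pocket (its centre 20 mm above the case's underside, within 1.5 mm) and the cover is shut to within 4 mm (z of disc_center in the frame of case between 0.018 and 0.0215 m and angle between disc_center's own z axis and vertical below 0.06 rad and horizontal distance between disc_center and deck_center below 0.015 m and value of joint cover below 0.004 m); the robot touches nothing.
It fails at once if the jade disc is pressed against the case with more than 30 N (contact force between disc and case above 30 N).
It fails at once if another disc or a figure, bangle or loupe is moved by more than 20 mm (distance of any of disc_large_center, disc_small_center, carving, bangle, loupe, owl, bear from where it was at the start of the episode above 0.02 m).
It also fails if it takes over 64 s, if anything falls off the work surface, if the arm or the gripper's body presses on something with over 40 N, if the wrist force passes 120 N, or if a joint passes its speed limit or range.

## Working session

There is one attempt and no reset: what is moved stays moved. The work goes in short steps, Python scripts to look and compute and a shell command to move; the robot and the scene stay as the last step left them, time stands still between calls to the robot, and variables do not carry over. Pictures are saved under pics/ and viewed, at most 10 in all, crops included, and the job is handed in when it is done.

```bash
mkdir -p pics; ls; python3 - <<'E'
from bench import r
import cv2
for n in("scene","top"):
    im=r.snapshot(n); cv2.imwrite(f"pics/{n}0.png",im[:,:,::-1]); p=r.camera_params(n); print(n,p)
s=r.sense(); print(s, r.tcp_to_grasp)
E
```

```text
pics
scene {'fx': 490.38147540411654, 'fy': 490.38147540411654, 'cx': 282.45500570880944, 'cy': 205.57047288464884, 'R': array([[-0.01975057,  0.99976117,  0.00935541],
       [ 0.70804191,  0.02059285, -0.7058701 ],
       [-0.70589416, -0.00731731, -0.70827952]]), 't': array([ -69.14549172, -339.18596649, 1425.82582157])}
top {'fx': 518.1340544620189, 'fy': 518.1340544620189, 'cx': 272.5325290835799, 'cy': 217.29656959360904, 'R': array([[-0.01012848, -0.99982524, -0.01571288],
       [-0.98760471,  0.01246364, -0.15646592],
       [ 0.15663442,  0.01393335, -0.98755836]]), 't': array([  98.24509774,  514.27866573, 1027.13084058])}
{'time': 0.1, 'joint_pos': array([ 5.96210159e+01,  7.51160001e+00,  8.53241970e+01,  9.45021171e-04,
        8.72628209e+01, -4.89579368e+00]), 'qd': array([ 0.01246316, -0.00837565, -0.20672064, -0.12285983,  0.02200811,
       -0.02718564]), 'joint_efforts': array([ 1.48687453e-03, -5.70945525e+01, -5.01943839e+01, -1.55131402e-04,
        8.03947449e-03,  1.76017085e-05]), 'tool_pos': array([257.86017046, 541.13686602, 198.12976379]), 'tcp_rot': array([-1.79901822e+02, -9.35683916e-03,  1.54516756e+02]), 'ft_force': array([-0.04721767, -0.82348499, -0.13223805]), 'wrist_torque': array([0.01555597, 0.01850613, 0.0053753 ]), 'grip_force': 0.0, 'finger_gap': 85.08394128856206} 18.700000000000003
```

View pics/top0.png

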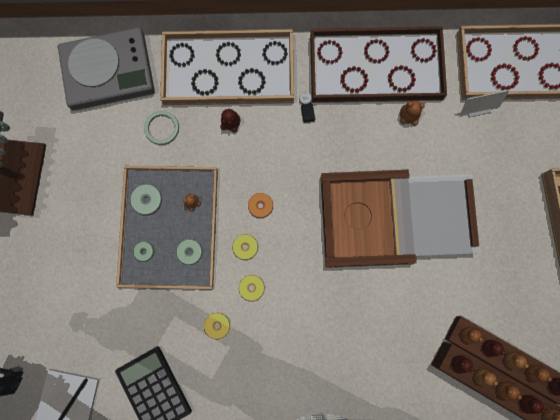

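View pics/scene0.png

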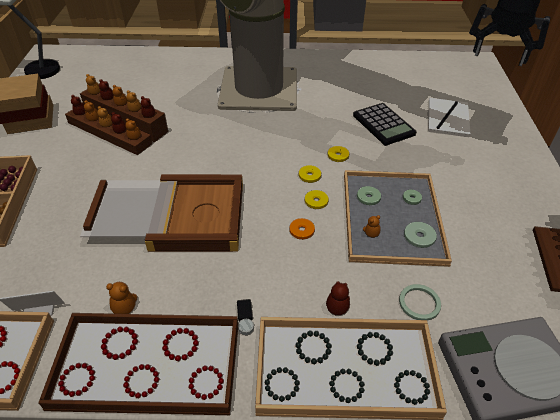

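The top view shows three green discs: (146,199) large, (143,251) small, (189,251) in between. The yellow and orange rings lie outside the tray. The candidate is (189,251). The case is at about (368,218), with its pocket arc near (358,216), and the cover is open to the right (world -y).

```bash
cat > h.py <<'E'
import numpy as np, cv2
from bench import r
def ray(name,uv,z):
    p=r.camera_params(name); R,t=np.array(p["R"]),np.array(p["t"])
    d=R.T@np.array([(uv[0]-p["cx"])/p["fx"],(uv[1]-p["cy"])/p["fy"],1]); c=-R.T@t
    return c+d*(z-c[2])/d[2]
def proj(name,X):
    p=r.camera_params(name); q=np.array(p["R"])@np.array(X,float)+np.array(p["t"])
    return np.array([p["fx"]*q[0]/q[2]+p["cx"],p["fy"]*q[1]/q[2]+p["cy"]])
E
python3 - <<'E'
from h import *
for n,box in(("top",(120,165,220,290)),("scene",(340,170,450,265))):
    im=cv2.imread(f"pics/{n}0.png"); hsv=cv2.cvtColor(im,cv2.COLOR_BGR2HSV)
    m=cv2.inRange(hsv,(40,25,90),(90,255,255)); k=np.zeros_like(m); x0,y0,x1,y1=box; k[y0:y1,x0:x1]=255; m&=k
    cs,_=cv2.findContours(m,cv2.RETR_EXTERNAL,cv2.CHAIN_APPROX_NONE)
    for c in cs:
        if cv2.contourArea(c)<80: continue
        P=np.array([ray(n,q[0],16)[:2] for q in c]); (cx,cy),rad=cv2.minEnclosingCircle(P.astype(np.float32))
        print(n,cv2.boundingRect(c),"world",round(cx,1),round(cy,1),"dia",round(2*rad,1),"area dia",round(2*(cv2.contourArea(P.astype(np.float32))/np.pi)**.5,1))
im=cv2.imread("pics/top0.png")
a=cv2.resize(im[165:290,115:220],None,fx=4,fy=4,interpolation=cv2.INTER_CUBIC); 
cv2.imwrite("pics/cropA.png",a)
b=cv2.resize(im[160:280,310:490],None,fx=4.4,fy=4.4,interpolation=cv2.INTER_CUBIC); cv2.imwrite("pics/cropB.png",b)
E
```

```text
top (133, 242, 20, 19) world 451.6 365.7 dia 41.5 area dia 39.2
top (176, 239, 26, 26) world 449.4 269.7 dia 53.6 area dia 51.5
top (131, 185, 30, 29) world 562.6 363.2 dia 64.9 area dia 62.5
scene (405, 222, 32, 24) world 564.5 365.1 dia 65.4 area dia 62.4
scene (403, 189, 19, 13) world 451.8 367.6 dia 41.3 area dia 38.1
scene (357, 186, 24, 17) world 450.3 270.2 dia 53.4 area dia 50.8
```

View pics/cropA.png

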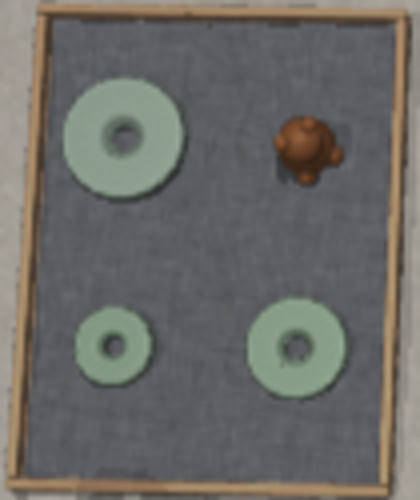

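View pics/cropB.png

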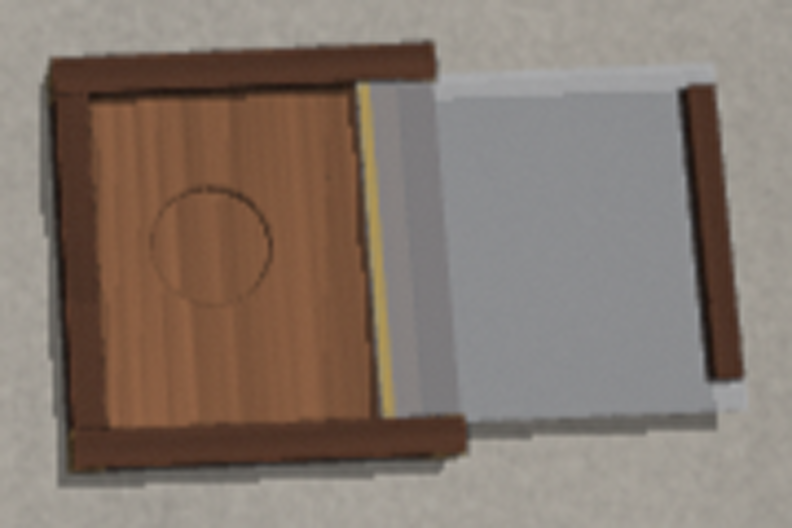

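Crop A confirms that the middle disc is the lower right one, with a measured diameter of 53.5 mm. Crop B shows the pocket circle centred at about (211,246) in the crop, the case's outer corners at (50,58), (433,42), (467,450) and (70,470), and the pull bar at (680–743, 85–380).

```bash
python3 - <<'E'
from h import *
f=lambda x,y,z:ray("top",(310+(x+.5)/4.4-.5,160+(y+.5)/4.4-.5),z)[:2]
C=np.array([f(50,58,36),f(433,42,36),f(467,450,36),f(70,470,36)])
print("case corners",C.round(1).tolist()); 
lens=[np.linalg.norm(C[i]-C[i-1]).round(1) for i in range(4)];print(lens)
vy=(C[0]-C[1])+(C[3]-C[2]); vx=(C[0]-C[3])+(C[1]-C[2])
yaw1=np.degrees(np.arctan2(-vy[0],vy[1])); yaw2=np.degrees(np.arctan2(vx[1],vx[0])); print("yaw",yaw1,yaw2)
yw=np.radians((yaw1+yaw2)/2); c=C.mean(0); R=np.array([[np.cos(yw),-np.sin(yw)],[np.sin(yw),np.cos(yw)]])
print("centre",c,"deck_center",c+R@[0,16])
# pocket circle: dark rim points at 20 mm plane
P=np.array([f(150,245,20),f(272,246,20),f(211,186,20),f(211,307,20)]);
print("pocket",(P.max(0)+P.min(0))/2, np.ptp(P,axis=0),"offset in case",R.T@((P.max(0)+P.min(0))/2-c)-[0,16])
# sharper: dark pixels fit
im=cv2.cvtColor(cv2.imread("pics/top0.png"),cv2.COLOR_BGR2GRAY).astype(np.float32)
bh=cv2.morphologyEx(im,cv2.MORPH_BLACKHAT,np.ones((5,5)))
pts=[]
cc=np.array([310+211/4.4,160+246/4.4])
for a in np.arange(0,360,3):
    s=[(rr,bh[int(round(cc[1]+rr*np.sin(np.radians(a)))),int(round(cc[0]+rr*np.cos(np.radians(a))))]) for rr in np.arange(11,17,.25)]
    w=max(s,key=lambda q:q[1]); 
    if w[1]>6:
        g=[q[0] for q in s if q[1]==w[1]]; rr=np.mean(g); pts.append(ray("top",cc+rr*np.array([np.cos(np.radians(a)),np.sin(np.radians(a))]),20)[:2])
pts=np.array(pts); A=np.c_[2*pts,np.ones(len(pts))]; s=np.linalg.lstsq(A,(pts**2).sum(1),rcond=None)[0]
print("fit",len(pts),s[:2],"dia",2*np.sqrt(s[2]+s[:2]@s[:2]))
B=np.array([f(680,88,45.5),f(714,85,45.5),f(743,378,45.5),f(707,380,45.5)]);print("bar",B.round(1).tolist(),B.mean(0), "case frame",R.T@(B.mean(0)-c))
T=lambda x,y:ray("top",(115+(x+.5)/4-.5,165+(y+.5)/4-.5),18)[:2]
t=np.array([T(38,8),T(408,12),T(388,495),T(8,490)]);print("tray",t.round(1).tolist(),t.mean(0))
v=(t[0]-t[3])+(t[1]-t[2]);print("tray yaw",np.degrees(np.arctan2(v[1],v[0])))
E
```

```text
case corners [[609.4, -10.1], [614.7, -192.4], [420.6, -198.1], [413.4, -14.5]]
[np.float64(196.0), np.float64(182.3), np.float64(194.1), np.float64(183.8)]
yaw 1.9492669245755339 1.4979632074459273
centre [ 514.54253207 -103.7842488 ] deck_center [514.06128054 -87.79148803]
pocket [520.13261436 -85.85659013] [58.45507198 58.04114884] offset in case [6.12678512 1.75140753]
fit 109 [519.93042097 -85.4924835 ] dia 56.43121413495005
bar [[588.5, -304.3], [589.7, -320.2], [451.6, -323.8], [450.9, -307.3]] [ 520.17199334 -313.90186445] case frame [  -0.69304983 -210.19187169]
tray [[633.4, 410.8], [628.4, 211.5], [371.9, 220.1], [376.6, 417.4]] [502.57077733 314.94895617]
tray yaw -1.7034684665424062
```

The fits agree between views: disc at (449.8, 269.9), pocket at (520, -85.5) with a fitted diameter of 56.4, and tray yaw -1.7°. I'll start by turning the tool so that it closes along the tray's x.

```bash
python3 -m handwheel '[[0,0,0,8.3],[0,0,0,8.3],[0,0,0,8.3],[0,0,0,8.3],[0,0,0,8.3],[0,0,0,8.3],[0,0,0,8.3],[0,0,0,8.1],[0,0,0,0]]' 0.07 20
```

```text
time: 1.0
tool_pos: [258.0, 541.3, 198.5]
tcp_rot: [-180.0, 0.1, 88.2]
ft_force: [0.4, 0.8, 0.9]
finger_gap: 69.7
grip_force: 0.0
```

```bash
python3 -m handwheel '[[-0.0378,0.0286,0,0],[-0.0378,0.0286,0,0],[-0.0378,0.0286,0,0],[-0.0378,0.0286,0,0],[-0.0378,0.0286,0,0],[-0.0378,0.0286,0,0],[-0.0378,0.0286,0,0],[0,0,0.045,0],[0,0,0.045,0],[0,0,0,0]]' && python3 -m handwheel '[[0,0,0.04,0],[0,0,0.02,0],[0,0,0,0],[0,0,0,0]]' && python3 - <<'E'
from h import *
im=r.snapshot("scene"); s=r.sense(); print(s["tool_pos"],s["tcp_rot"],s["ft_force"])
cv2.imwrite("pics/grasp.png",cv2.resize(im[140:280,320:460,::-1],None,fx=4.2,fy=4.2,interpolation=cv2.INTER_CUBIC))
E
```

```text
time: 2.0
tool_pos: [445.8, 268.3, 102.0]
tcp_rot: [-179.4, 0.3, 88.5]
ft_force: [-1.7, -0.1, -0.9]
finger_gap: 70.0
grip_force: 0.0
time: 2.4
tool_pos: [451.1, 271.9, 51.0]
tcp_rot: [179.9, -0.0, 88.4]
ft_force: [0.3, 0.9, 1.3]
finger_gap: 70.0
grip_force: 0.0
[451.86659299 272.25253468  51.72181149] [ 1.79848813e+02 -7.66075892e-02  8.84165931e+01] [1.13356174 0.09465557 0.48910768]
```

```bash
python3 -m handwheel '[[-0.002,-0.0015,0.01,0],[0,0,0.015,0],[0,0,0,0],[0,0,0,0],[0,0,0,0]]'; python3 -m handwheel '[[0,0,0.005,0],[0,0,0,0],[0,0,0,0]]'
```

```text
time: 2.95
tool_pos: [449.0, 269.3, 24.2]
tcp_rot: [-180.0, 0.0, 88.3]
ft_force: [-0.3, -0.3, 0.7]
finger_gap: 70.0
grip_force: 0.0
time: 3.25
tool_pos: [448.8, 269.3, 19.0]
tcp_rot: [-180.0, 0.0, 88.3]
ft_force: [0.2, 0.3, -0.1]
finger_gap: 70.0
grip_force: 0.0
```

```bash
for i in 1; do python3 -m handwheel '[[0,0,0.005,0],[0,0,0,0],[0,0,0,0]]'; python3 -m handwheel '[[0,0,0.003,0],[0,0,0,0]]' ; python3 -m handwheel '[[0,0,0.002,0],[0,0,0,0]]' ; python3 -m handwheel '[[0,0,0.001,0],[0,0,0,0]]'; done | grep -E "tool_pos|force"; python3 - <<'E'
from h import *
im=r.snapshot("scene")
cv2.imwrite("pics/grasp2.png",cv2.resize(im[130:250,330:450,::-1],None,fx=5,fy=5,interpolation=cv2.INTER_CUBIC))
E
```

```text
tool_pos: [448.7, 269.2, 13.8]
ft_force: [-0.3, -0.5, -0.7]
grip_force: 0.0
tool_pos: [448.7, 269.2, 10.7]
ft_force: [-0.8, -0.8, -1.2]
grip_force: 0.0
tool_pos: [448.7, 269.2, 8.8]
ft_force: [-0.1, 0.0, 0.5]
grip_force: 0.0
tool_pos: [448.8, 269.3, 8.0]
ft_force: [0.2, -0.9, -1.3]
grip_force: 0.0
```

View pics/grasp2.png

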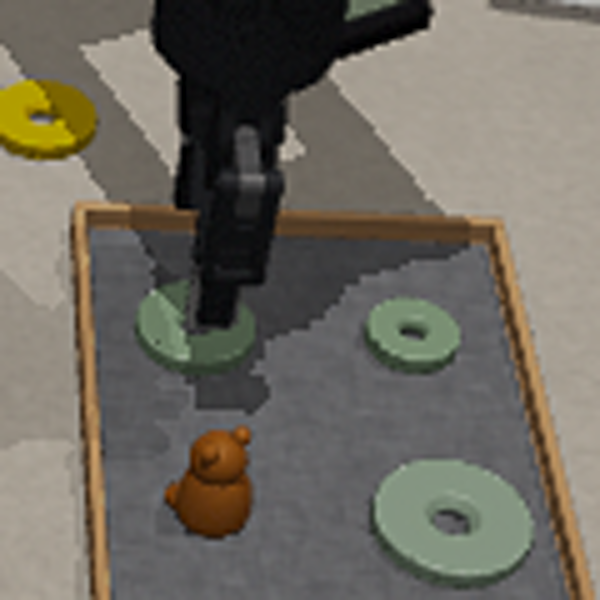

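The disc, at about (195,325) in the crop, sits between the fingers. The front fingertip, at about (215,322), still looks well above the tray floor, so I'll work out its height.

```bash
python3 - <<'E'
from h import *
for x in (484,492):
  for z in (6,10,14,18,22):
    q=proj("scene",(x,269.3,z)); print(x,z,((q-[330,130]+.5)*5).round())
for X in ((449,269.3,16),(476,269.3,16)): print(((proj("scene",X)-[330,130]+.5)*5).round())
E
```

```text
484 6 [198. 391.]
484 10 [200. 385.]
484 14 [201. 378.]
484 18 [202. 372.]
484 22 [203. 365.]
492 6 [200. 404.]
492 10 [201. 398.]
492 14 [203. 391.]
492 18 [204. 385.]
492 22 [205. 378.]
[193. 320.]
[199. 362.]
```

```bash
python3 - <<'E'
from h import *
a=r.snapshot("scene")[60:220,310:450,::-1]; b=r.snapshot("top")[170:330,110:250,::-1]
g=lambda i:cv2.convertScaleAbs(cv2.resize(i,(395,451),interpolation=cv2.INTER_CUBIC),alpha=1.8,beta=25)
cv2.imwrite("pics/grasp3.png",np.hstack([g(a),g(b)]))
for X in((449,269,8),(484,269,16),(414,269,16),(449,269,100)): print(((proj("scene",X)-[310,60])*2.82).round(),((proj("top",X)-[110,170])*2.82).round()+[395,0])
E
```

```text
[162. 384.] [619. 231.]
[168. 408.] [618. 183.]
[159. 347.] [616. 277.]
[178. 295.] [596. 219.]
```

View pics/grasp3.png

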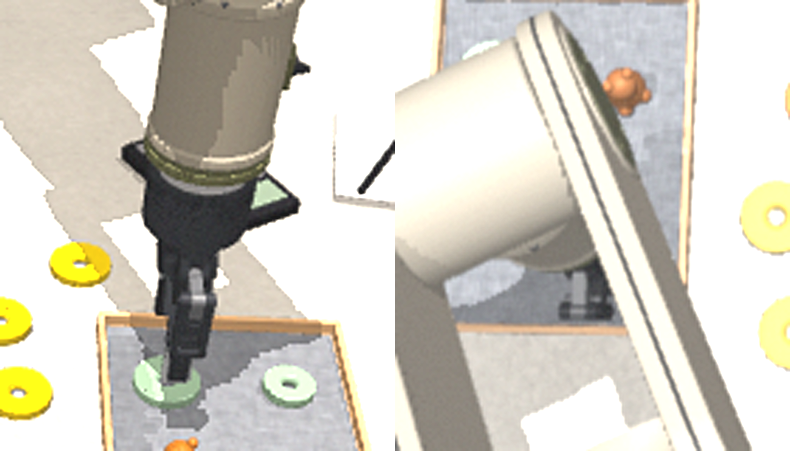

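```bash
python3 - <<'E'
from h import *
for z in(199,212,285):
  for s in(-1,0,1):
    print(z,s,proj("scene",(258+s*18.3,541.5+s*38.4,z)).round(1))
im=cv2.imread("pics/scene0.png")[0:80,440:560]
im2=cv2.imread("pics/grasp.png")
cv2.imwrite("pics/g0.png",np.hstack([cv2.convertScaleAbs(cv2.resize(im,None,fx=3.4,fy=3.4),alpha=2,beta=30)[:272],cv2.resize(im2,(272,272))]))
# projections in grasp.png (pose 451.5,272,51.3)
for X in((451.5,272,51.3),(486.5,272,60),(416.5,272,60),(486.5,272,125)):print(((proj("scene",X)-[320,140])*272/140).round()+[408,0])
E
```

```text
199 -1 [472.5  73.5]
199 0 [491.8  78. ]
199 1 [511.5  82.7]
212 -1 [474.1  68.3]
212 0 [493.6  72.8]
212 1 [513.5  77.4]
285 -1 [483.9  37.5]
285 0 [504.4  41.8]
285 1 [525.5  46.3]
[508.  83.]
[513.  99.]
[506.  56.]
[522.  53.]
```

View pics/g0.png

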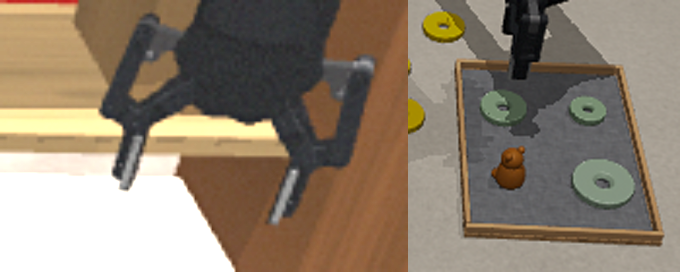

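The view shows the fingertips about 30 mm higher than the reported TCP implies. The start, mid and low poses all agree, and the columns match a pure height offset. I'll go down further by feel, checking on the way.

```bash
(python3 -m handwheel '[[0,0,0.005,0],[0,0,0.005,0],[0,0,0,0],[0,0,0,0]]'; python3 -m handwheel '[[0,0,0.005,0],[0,0,0,0],[0,0,0,0]]';python3 -m handwheel '[[0,0,0.003,0],[0,0,0,0],[0,0,0,0]]' )| grep -E "tool_pos|ft_force"; python3 - <<'E'
from h import *
im=r.snapshot("scene")
cv2.imwrite("pics/grasp4.png",cv2.convertScaleAbs(cv2.resize(im[150:240,340:430,::-1],None,fx=6,fy=6,interpolation=cv2.INTER_CUBIC),alpha=1.7,beta=25))
for z in (6,16,26): print(z,((proj("scene",(484,269.3,z))-[340,150]+.5)*6).round())
E
```

```text
tool_pos: [448.5, 269.1, -2.4]
ft_force: [0.6, -0.1, -0.3]
tool_pos: [448.8, 269.2, -7.1]
ft_force: [-0.4, -0.1, 0.6]
tool_pos: [448.8, 269.3, -10.0]
ft_force: [-0.6, 0.2, -0.2]
6 [178. 350.]
16 [182. 330.]
26 [185. 311.]
```

View pics/grasp4.png

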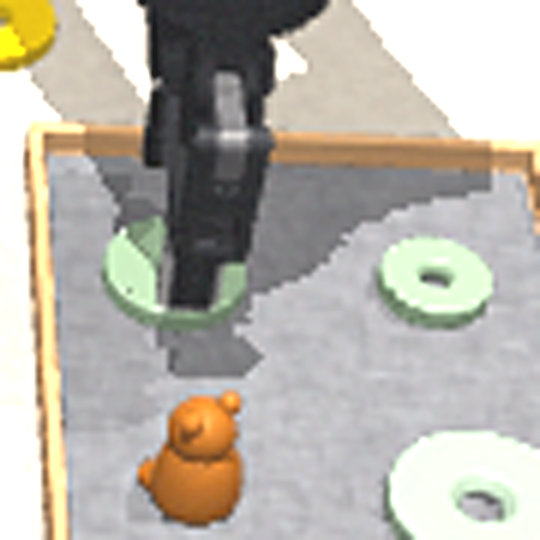

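The front fingertip is at (190,306) in the crop, about 28 mm high, which puts it some 12 mm above the disc's top. I'll narrow the opening to 62 mm, shift 1 mm in x and feel for the tray floor.

```bash
(python3 -m handwheel '[[0.0005,0.001,0,0],[0,0,0,0],[0,0,0.004,0],[0,0,0.004,0],[0,0,0,0],[0,0,0,0]]' 0.062; python3 -m handwheel '[[0,0,0.002,0],[0,0,0,0]]';python3 -m handwheel '[[0,0,0.002,0],[0,0,0,0]]';python3 -m handwheel '[[0,0,0.002,0],[0,0,0,0]]')| grep -E "tool_pos|ft_force|gap"
```

```text
tool_pos: [449.6, 269.6, -18.3]
ft_force: [-0.5, 0.6, 0.2]
finger_gap: 62.1
tool_pos: [449.8, 269.7, -20.1]
ft_force: [-0.4, -1.0, -0.5]
finger_gap: 62.0
tool_pos: [449.8, 269.7, -22.2]
ft_force: [-0.6, 0.2, -0.6]
finger_gap: 61.7
tool_pos: [449.7, 269.7, -24.2]
ft_force: [-0.6, -0.2, -0.3]
finger_gap: 61.9
```

```bash
(for k in 1 2 3; do python3 -m handwheel '[[0,0,0.001,0],[0,0,0,0]]'; done)| grep -E "tool_pos|ft_force|gap"
```

```text
tool_pos: [449.9, 269.7, -25.0]
ft_force: [0.2, 0.4, 0.4]
finger_gap: 62.1
tool_pos: [449.9, 269.7, -26.0]
ft_force: [-0.2, -0.2, 0.5]
finger_gap: 62.0
tool_pos: [449.9, 269.7, -27.0]
ft_force: [0.5, 0.1, -0.0]
finger_gap: 62.1
```

```bash
python3 -m handwheel '[[0,0,0.001,0],[0,0,0,0]]'| grep -E "tool_pos|ft_force|gap"; python3 -m handwheel '[[0,0,0.001,0],[0,0,0,0]]'| grep -E "tool_pos|ft_force|gap"; python3 - <<'E'
from h import *
im=r.snapshot("scene")
cv2.imwrite("pics/grasp5.png",cv2.convertScaleAbs(cv2.resize(im[160:220,345:405,::-1],None,fx=8,fy=8,interpolation=cv2.INTER_CUBIC),alpha=1.7,beta=25))
for x in (481,490):
 for z in (6,16): print(z,((proj("scene",(x,269.3,z))-[345,160]+.5)*8).round())
E
```

```text
tool_pos: [449.8, 269.7, -28.1]
ft_force: [0.0, 0.3, -0.8]
finger_gap: 62.1
tool_pos: [449.8, 269.7, -29.1]
ft_force: [0.2, -0.4, -0.2]
finger_gap: 62.1
6 [196. 378.]
16 [201. 353.]
6 [200. 402.]
16 [205. 376.]
```

View pics/grasp5.png

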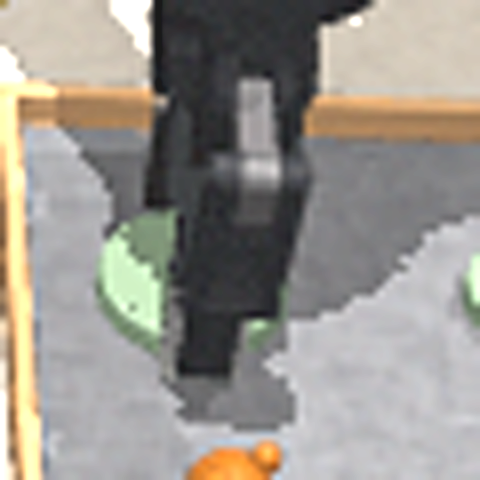

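The tip's outer edge is at row 378, about 15 mm high, level with the disc's upper face. I'll go 4 mm further down and close.

```bash
(for k in 1 2; do python3 -m handwheel '[[0,0,0.001,0],[0,0,0.001,0],[0,0,0,0]]'; done; python3 -m handwheel '[[0,0,0,0],[0,0,0,0],[0,0,0,0],[0,0,0,0],[0,0,0,0]]' 0.05 20)| grep -E "time|tool_pos|force|gap"
```

```text
time: 7.9
tool_pos: [449.8, 269.7, -31.1]
ft_force: [0.4, -0.4, 0.0]
finger_gap: 61.8
grip_force: 0.0
time: 8.2
tool_pos: [450.1, 269.8, -31.8]
ft_force: [-4.9, -2.8, 13.8]
finger_gap: 62.1
grip_force: 6.8
time: 8.7
tool_pos: [452.4, 270.9, -29.8]
ft_force: [-3.2, -0.8, 20.6]
finger_gap: 53.2
grip_force: 28.3
```

Contact, 53 mm gap and 28 N grip: the disc appears to be held, with the tips probably touching the floor. I'll lift and check.

```bash
(python3 -m handwheel '[[0,0,-0.003,0],[0,0,0,0],[0,0,0,0]]'; python3 -m handwheel '[[0,0,-0.01,0],[0,0,-0.02,0],[0,0,-0.02,0],[0,0,0,0],[0,0,0,0]]')| grep -E "time|tool_pos|force|gap|rot"; python3 - <<'E'
from h import *
im=r.snapshot("scene")
cv2.imwrite("pics/lift.png",cv2.convertScaleAbs(cv2.resize(im[120:220,330:430,::-1],None,fx=6,fy=6,interpolation=cv2.INTER_CUBIC),alpha=1.7,beta=25))
E
```

```text
time: 9.0
tool_pos: [450.2, 269.9, -29.7]
tcp_rot: [180.0, -0.0, 88.3]
ft_force: [-0.6, 0.0, 5.8]
finger_gap: 52.9
grip_force: 24.6
time: 9.5
tool_pos: [450.1, 269.9, 20.3]
tcp_rot: [180.0, -0.0, 88.3]
ft_force: [0.1, -0.3, 0.1]
finger_gap: 52.7
grip_force: 21.4
```

View pics/lift.png

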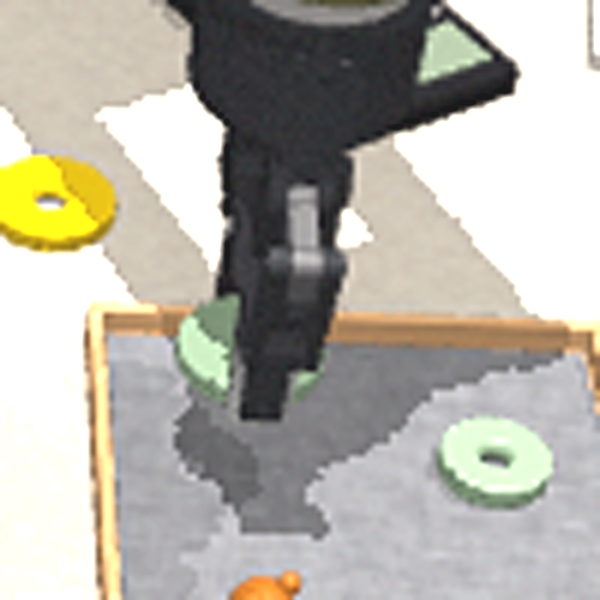

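The disc is held and clear of the tray. By the contact heights, the tips are about flush with its underside and the real tip height is about the reading plus 36. Next I'll carry it over the pocket, keeping clear of the rails.

```bash
(python3 -m handwheel '[[0,0,-0.015,-3.4],[0,0,0,0],[-0.0397,0.0066,0,0],[-0.0397,0.0066,0,0],[-0.0397,0.0066,0,0],[-0.0397,0.0066,0,0],[-0.0397,0.0066,0,0],[-0.0397,0.0066,0,0],[-0.0397,0.0066,0,0],[-0.0397,0.0066,0,0]]' - 30;  python3 -m handwheel '[[-0.0397,0.0066,0,0],[0,0,0,0],[0,0,0,0],[0,0,0.01,0],[0,0,0,0],[0,0,0,0]]')| grep -E "time|tool_pos|force|gap|rot"
```

```text
time: 10.55
tool_pos: [511.5, -47.6, 33.8]
tcp_rot: [-179.9, -0.0, 91.6]
ft_force: [0.5, 1.1, -0.6]
finger_gap: 52.7
grip_force: 33.9
time: 11.15
tool_pos: [519.1, -84.3, 24.1]
tcp_rot: [-179.9, -0.0, 91.8]
ft_force: [-0.2, 0.6, -0.9]
finger_gap: 52.4
grip_force: 33.9
```

```bash
(python3 -m handwheel '[[-0.0009,0.0013,0.01,0],[0,0,0.01,0],[0,0,0.01,0],[0,0,0.004,0],[0,0,0,0],[0,0,0,0]]')| grep -E "time|tool_pos|force|gap"; cat >> h.py <<'E'
def disc(name,zt,box=(150,160,280,270)):
    im=r.snapshot(name); hsv=cv2.cvtColor(im,cv2.COLOR_RGB2HSV); m=cv2.inRange(hsv,(40,25,40),(90,255,255))
    k=np.zeros_like(m); x0,y0,x1,y1=box; k[y0:y1,x0:x1]=255; m&=k; ys,xs=np.nonzero(m)
    if len(xs)<20: print(name,"few",len(xs)); return
    i,j=xs.min(),xs.max(); print(name,len(xs),"cols",i,j,"rows",ys.min(),ys.max(),"rows at ext",ys[xs==i].mean(),ys[xs==j].mean())
    L=ray(name,(i-.5,ys[xs==i].mean()),zt);Rr=ray(name,(j+.5,ys[xs==j].mean()),zt)
    print("ends",L.round(1),Rr.round(1),"mid",((L+Rr)/2).round(1))
E
python3 - <<'E'
from h import *
disc("scene",34)
# pocket arc in first scene picture
g=cv2.cvtColor(cv2.imread("pics/scene0.png"),cv2.COLOR_BGR2GRAY); bh=cv2.morphologyEx(g,cv2.MORPH_BLACKHAT,np.ones((5,5)))
pts=[]
for a in range(0,360,4):
    s=[]
    for R_ in np.arange(22,36,.4):
        q=proj("scene",(520+R_*np.cos(np.radians(a)),-85.5+R_*np.sin(np.radians(a)),20)); s.append((bh[int(round(q[1])),int(round(q[0]))],R_))
    w=max(s)
    if w[0]>10: 
        R_=np.mean([x[1] for x in s if x[0]==w[0]]); pts.append((520+R_*np.cos(np.radians(a)),-85.5+R_*np.sin(np.radians(a))))
pts=np.array(pts);A=np.c_[2*pts,np.ones(len(pts))]; s=np.linalg.lstsq(A,(pts**2).sum(1),rcond=None)[0]
print("scene fit",len(pts),s[:2],"dia",2*np.sqrt(s[2]+s[:2]@s[:2]))
E
```

```text
time: 11.75
tool_pos: [521.3, -86.5, -9.0]
ft_force: [0.3, -0.1, 0.5]
finger_gap: 52.7
grip_force: 33.9
scene 151 cols 192 216 rows 198 216 rows at ext 210.5 207.0
ends [ 530.8 -111.4   34. ] [519.  -60.3  34. ] mid [524.9 -85.8  34. ]Traceback (most recent call last):
  File "<stdin>", line 9, in <module>
  File "h.py", line 8, in proj
    p=r.camera_params(name); q=np.array(p["R"])@np.array(X,float)+np.array(p["t"])
ValueError: time passes only in moves, steps and waits
```

```bash
python3 - <<'E'
from h import *
import h
P=r.camera_params("scene")
class F:
    camera_params=staticmethod(lambda n:P)
h.r=F
g=cv2.cvtColor(cv2.imread("pics/scene0.png"),cv2.COLOR_BGR2GRAY); bh=cv2.morphologyEx(g,cv2.MORPH_BLACKHAT,np.ones((5,5)))
pts=[]
for a in range(0,360,4):
    d=np.array([np.cos(np.radians(a)),np.sin(np.radians(a)),0]); s=[]
    for R_ in np.arange(22,36,.4):
        q=proj("scene",np.array([520,-85.5,20])+R_*d); s.append((bh[int(round(q[1])),int(round(q[0]))],R_))
    w=max(s)[0]
    if w>10: pts.append(np.array([520,-85.5])+np.mean([x[1] for x in s if x[0]==w])*d[:2])
pts=np.array(pts);A=np.c_[2*pts,np.ones(len(pts))]; s=np.linalg.lstsq(A,(pts**2).sum(1),rcond=None)[0]
print("scene fit",len(pts),s[:2],"dia",2*np.sqrt(s[2]+s[:2]@s[:2]))
E
```

```text
scene fit 57 [522.9080913  -84.42676532] dia 54.77674281698937
```

The scene view puts the pocket at y≈-84.4 and the disc at -85.8, so I'll shift +1.3 mm in y and lower to a light touch.

```bash
(python3 -m handwheel '[[0.0013,0,0.003,0],[0,0,0,0],[0,0,0.001,0],[0,0,0,0]]' - 20;python3 -m handwheel '[[0,0,0.001,0],[0,0,0,0]]';python3 -m handwheel '[[0,0,0.001,0],[0,0,0,0]]')| grep -E "time|tool_pos|force|gap"
```

```text
time: 12.2
tool_pos: [521.3, -85.1, -12.9]
ft_force: [-0.5, 0.4, 0.5]
finger_gap: 52.3
grip_force: 33.9
time: 12.4
tool_pos: [521.2, -85.1, -14.0]
ft_force: [0.7, 0.4, -0.6]
finger_gap: 52.3
grip_force: 33.9
time: 12.6
tool_pos: [521.1, -85.1, -15.1]
ft_force: [-0.4, 0.5, -0.6]
finger_gap: 52.3
grip_force: 33.9
```

```bash
for k in 1 2; do python3 -m handwheel '[[0,0,0.0005,0],[0,0,0,0]]' 0.05 20| grep -E "time|tool_pos|force|gap"; done
```

```text
time: 12.8
tool_pos: [521.2, -85.1, -15.5]
ft_force: [-0.7, 0.4, -0.8]
finger_gap: 52.1
grip_force: 33.9
time: 13.0
tool_pos: [521.3, -85.2, -15.5]
ft_force: [-2.7, 0.7, 3.8]
finger_gap: 52.6
grip_force: 36.6
```

Light contact at -15.5. I'll release so the disc lies on the deck, then raise the fingers 6 mm and re-grip. If the disc has dropped home, the grip will close on nothing.

```bash
(python3 -m handwheel '[[0,0,0,0],[0,0,0,0],[0,0,0,0]]' 0.056 20;python3 -m handwheel '[[0,0,-0.003,0],[0,0,-0.003,0],[0,0,0,0],[0,0,0,0]]'; python3 -m handwheel '[[0,0,0,0],[0,0,0,0],[0,0,0,0]]' 0.0505 )| grep -E "time|tool_pos|force|gap"; python3 - <<'E'
from h import *
disc("scene",30)
E
```

```text
time: 13.3
tool_pos: [521.3, -85.2, -16.0]
ft_force: [0.0, -0.5, 0.5]
finger_gap: 55.6
grip_force: 0.0
time: 13.7
tool_pos: [521.5, -85.2, -9.6]
ft_force: [-0.1, -0.2, -0.1]
finger_gap: 55.6
grip_force: 0.0
time: 14.0
tool_pos: [521.2, -85.1, -10.0]
ft_force: [0.3, -0.1, 0.1]
finger_gap: 50.7
grip_force: 0.0
scene 176 cols 193 217 rows 203 221 rows at ext 212.5 211.0
ends [ 532.7 -109.5   30. ] [526.8 -57.6  30. ] mid [529.7 -83.5  30. ]
```

The fingers closed to 50.7 mm with no grip 6 mm above the deck, so the disc may already be down. I'll raise clear and measure the disc in both views.

```bash
(python3 -m handwheel '[[0,0,0,0],[0,0,-0.002,0],[0,0,-0.04,0],[0,0,-0.05,0],[-0.03,-0.03,-0.02,0],[-0.04,-0.02,0,0],[-0.04,0,0,0],[-0.04,0,0,0],[0,0,0,0],[0,0,0,0]]' 0.065)| grep -E "time|tool_pos"; python3 - <<'E'
from h import *
import h
for n,box in(("scene",(150,160,280,270)),("top",(310,170,400,265))):
    im=r.snapshot(n); P=r.camera_params(n)
    cv2.imwrite(f"pics/home_{n}.png",im[:,:,::-1])
    class F: camera_params=staticmethod(lambda k:P)
    h.r=F
    m=cv2.inRange(cv2.cvtColor(im,cv2.COLOR_RGB2HSV),(40,25,60),(90,255,255)); k=np.zeros_like(m);x0,y0,x1,y1=box;k[y0:y1,x0:x1]=255;m&=k
    cs,_=cv2.findContours(m,cv2.RETR_EXTERNAL,cv2.CHAIN_APPROX_NONE)
    c=max(cs,key=cv2.contourArea); e=cv2.fitEllipse(c); print(n,cv2.boundingRect(c),"ellipse",np.round(e[0],2),np.round(e[1],2),cv2.contourArea(c))
    for z in(25,30):
        Q=np.array([ray(n,q[0],z)[:2] for q in c]).astype(np.float32); (x,y),rd=cv2.minEnclosingCircle(Q); print("  z",z,ray(n,e[0],z)[:2].round(1),"enc",round(x,1),round(y,1),round(2*rd,1))
    for zz in (25,30): print("  pred disc-top ellipse centre at pocket",zz,proj(n,(520.7,-85.2,zz)).round(2))
    h.r=r
E
```

```text
time: 15.05
tool_pos: [475.5, -237.3, 102.1]
scene (193, 203, 25, 19) ellipse [204.94 211.78] [18.26 24.43] 347.0
  z 25 [525.  -84.8] enc 524.8 -84.8 56.9
  z 30 [529.8 -83.7] enc 529.6 -83.7 56.5
  pred disc-top ellipse centre at pocket 25 [205.04 210.32]
  pred disc-top ellipse centre at pocket 30 [204.79 208.67]
top (346, 203, 25, 25) ellipse [357.93 215.23] [24.32 24.63] 469.0
  z 25 [520.1 -85.9] enc 520.3 -85.5 53.5
  z 30 [519.3 -85.1] enc 519.5 -84.7 53.3
  pred disc-top ellipse centre at pocket 25 [357.59 214.93]
  pred disc-top ellipse centre at pocket 30 [357.95 214.55]
```

In both views the disc's top face agrees with z=25 at the pocket's own measured centre (top view 520.2,-85.7 against pocket 519.9,-85.5; diameter 53.5). So it lies home, 5 mm proud. Next I'll go behind the pull bar with the opening at 50 mm, for a two-point push, and lower so the tips stay above the panel.

```bash
(python3 -m handwheel '[[-0.037,0.0141,0,0],[-0.037,0.0141,0,0],[-0.037,0.0141,0,0],[0,0,0,0],[0,0,0.04,0],[0,0,0.035,0],[0,0,0.015,0],[0,0,0,0],[0,0,0,0],[0,0,0,0]]' 0.05)| grep -E "time|tool_pos|force|gap"; python3 - <<'E'
from h import *
q=ray("top",(310+375.5/4.4-.5,160+250.5/4.4-.5),31)
c=np.array([514.54,-103.78]);y=np.radians(1.72)
print("front edge case y",(-np.sin(y)*(q[0]-c[0])+np.cos(y)*(q[1]-c[1])))
# tip height from scene: darkest lowest rows around expected tips
im=r.snapshot("scene"); cv2.imwrite("pics/push.png",im[:,:,::-1])
for s in(25,40):
  for z in(37,47): print(s,z,proj("scene",(521+s,-347,z)).round(1))
g=im.sum(2)/3; 
m=(g<45).astype(np.uint8); m[:, :40]=0; m[:,140:]=0; m[260:]=0
n,l,st,ce=cv2.connectedComponentsWithStats(m)
for i in np.argsort(-st[1:,4])[:3]+1: print(st[i])
E
```

```text
time: 16.15
tool_pos: [523.1, -347.1, 14.8]
ft_force: [0.5, 0.1, -0.1]
finger_gap: 50.1
grip_force: 0.0
front edge case y -57.48542234230548
25 37 [ 76.8 212.4]
25 47 [ 75.4 209. ]
40 37 [ 74.4 217.6]
40 47 [ 73.  214.3]
[  40   80  100  131 4836]
[ 40  24  20  47 701]
[107   0  33  27 376]
```

```bash
(python3 -m handwheel '[[0,0,0.01,0],[0,0,0.003,0],[0,0,0,0],[0,0,0,0],[0.005,-0.002,0,0],[0.005,0,0,0],[0,0,0,0]]';python3 -m handwheel '[[0.004,0,0,0],[0.004,0,0,0],[0,0,0,0]]';python3 -m handwheel '[[0.004,0,0,0],[0.004,0,0,0],[0,0,0,0]]')| grep -E "time|tool_pos|force|gap"
```

```text
time: 16.9
tool_pos: [519.1, -335.5, -0.9]
ft_force: [-0.1, -0.5, 0.0]
finger_gap: 50.5
grip_force: 0.0
time: 17.2
tool_pos: [519.0, -328.0, -0.7]
ft_force: [-0.1, -0.8, 1.1]
finger_gap: 49.9
grip_force: 0.0
time: 17.5
tool_pos: [518.7, -319.8, -0.8]
ft_force: [0.2, -0.5, -0.3]
finger_gap: 50.1
grip_force: 0.1
```

No push force yet. I'll check numerically whether the cover's brass strip has moved.

```bash
cat > strip.py <<'E'
from h import *
def strip(im):
    m=cv2.inRange(cv2.cvtColor(im,cv2.COLOR_BGR2HSV),(18,70,90),(32,255,255)); m[:175]=0;m[245:]=0;m[:,:140]=0;m[:,250:]=0
    ys,xs=np.nonzero(m); s=(ys>190)&(ys<225)&(xs<238); 
    return len(xs), np.median(xs[s]) if s.any() else None
def bar(im,rows=(216,226)):  # dark-brown columns near front end of the bar
    h=cv2.cvtColor(im,cv2.COLOR_BGR2HSV); m=cv2.inRange(h,(0,60,20),(14,255,120)); a=m[rows[0]:rows[1],60:145]; c=np.nonzero((a>0).mean(0)>.6)[0]+60
    return c.tolist()
E
python3 - <<'E'
from strip import *
a=cv2.imread("pics/scene0.png"); b=r.snapshot("scene")[:,:,::-1].copy(); cv2.imwrite("pics/push2.png",b)
print(strip(a),strip(b)); print(bar(a),bar(b))
# dark finger bottom near expected
g=b.sum(2)/3
for c in range(66,110,4): 
    col=np.nonzero(g[100:260,c]<40)[0]+100; print(c,col.max() if len(col) else None, end="; ")
for z in(36,46): print(z,proj("scene",(518.7+33,-320,z)).round(1))
E
```

```text
(164, np.float64(169.0)) (182, np.float64(176.0))
[85, 86, 87, 88, 89, 90, 91, 92, 93] [92, 93, 94, 95, 96, 97, 98, 99, 100]
66 194; 70 200; 74 206; 78 206; 82 206; 86 214; 90 227; 94 229; 98 226; 102 215; 106 203; 36 [ 89. 215.]
46 [ 87.7 211.6]
```

The strip and bar moved 7 px, about 16 mm, so the push works. I'll continue.

```bash
(python3 -m handwheel '[[0.008,0,-0.001,0],[0.01,0,0,0],[0.01,0,0,0],[0.01,0,0,0],[0.01,0,0,0],[0.01,0,0,0],[0.01,0,0,0],[0.01,0,0,0],[0.01,0,0,0],[0,0,0,0]]')| grep -E "time|tool_pos|force|gap";  python3 - <<'E'
from strip import *
b=r.snapshot("scene")[:,:,::-1].copy(); print(strip(b),bar(b))
E
```

```text
time: 18.55
tool_pos: [516.0, -230.6, 0.1]
ft_force: [-1.0, 0.4, -0.5]
finger_gap: 50.0
grip_force: 0.0
(170, np.float64(218.0)) [137, 138, 139, 140, 141, 142, 143, 144]
```

```bash
(python3 -m handwheel '[[0.005,0,0,0],[0.005,0,0,0],[0.005,0,0,0],[0,0,0,0],[0,0,0,0]]'; for k in 1 2 3 ; do python3 -m handwheel '[[0.002,0,0,0],[0,0,0,0]]'; done)| grep -E "tool_pos|ft_force"
```

```text
tool_pos: [515.4, -216.9, -0.0]
ft_force: [-0.5, -0.1, -0.5]
tool_pos: [515.3, -215.4, -0.0]
ft_force: [0.4, -0.9, -0.1]
tool_pos: [515.3, -213.3, -0.0]
ft_force: [-0.4, -0.9, -0.6]
tool_pos: [515.2, -211.2, -0.0]
ft_force: [-0.0, -0.8, -0.1]
```

```bash
(for k in 1 2 3 4 5; do python3 -m handwheel '[[0.002,0,0,0],[0,0,0,0]]'; done)| grep -E "tool_pos|ft_force";  python3 - <<'E'
from strip import *
b=r.snapshot("scene")[:,:,::-1].copy(); print(strip(b),bar(b,(205,215)),bar(b)); cv2.imwrite("pics/push3.png",b)
E
```

```text
tool_pos: [515.2, -209.1, 0.0]
ft_force: [-0.9, -1.7, -0.1]
tool_pos: [515.1, -207.1, 0.0]
ft_force: [-1.6, -1.0, -0.6]
tool_pos: [515.1, -205.1, 0.0]
ft_force: [-0.7, -1.3, -0.9]
tool_pos: [515.1, -203.1, 0.1]
ft_force: [-0.7, -1.7, -0.9]
tool_pos: [515.1, -201.1, 0.1]
ft_force: [-1.1, -2.0, -1.0]
(78, np.float64(231.0)) [] []
```

```bash
(for k in 1 2 3 4; do python3 -m handwheel '[[0.001,0,0,0],[0,0,0,0]]'; done)| grep -E "tool_pos|ft_force"
```

```text
tool_pos: [515.1, -200.8, 0.2]
ft_force: [-0.5, -3.6, -1.4]
tool_pos: [515.1, -200.7, 0.2]
ft_force: [-1.3, -8.8, -2.6]
tool_pos: [515.1, -200.7, 0.3]
ft_force: [-0.6, -12.9, -5.0]
tool_pos: [515.1, -200.7, 0.4]
ft_force: [0.2, -17.3, -7.0]
```

It stopped hard at -200.7, about 133 mm of travel. I'll back off, lift away and verify.

```bash
(python3 -m handwheel '[[-0.006,0,0,0],[-0.01,0,0,0],[0,0,0,0],[0,0,-0.03,0],[0,0,-0.05,0],[-0.04,0,-0.03,0],[-0.04,0,0,0],[-0.04,0,0,0],[0,0,0,0],[0,0,0,0]]')| grep -E "time|tool_pos|ft_force";  python3 - <<'E'
from h import *
c=np.array([514.54,-103.78]);yw=np.radians(1.72);R=np.array([[np.cos(yw),-np.sin(yw)],[np.sin(yw),np.cos(yw)]])
P=r.camera_params("top"); im=r.snapshot("top"); sc=r.snapshot("scene")
cv2.imwrite("pics/end_top.png",im[:,:,::-1])
hsv=cv2.cvtColor(im,cv2.COLOR_RGB2HSV)
m=cv2.inRange(hsv,(40,12,60),(95,255,255)); m[:170]=0;m[265:]=0;m[:,:320]=0;m[:,400:]=0
cs,_=cv2.findContours(m,cv2.RETR_EXTERNAL,cv2.CHAIN_APPROX_NONE)
if cs:
    k=max(cs,key=cv2.contourArea);print("disc",cv2.boundingRect(k),cv2.contourArea(k))
y=cv2.inRange(hsv,(18,70,90),(32,255,255)); y[:175]=0;y[262:]=0;y[:,:322]=0;y[:,:]=y; y[:,415:]=0
ys,xs=np.nonzero(y); print("brass cols",np.unique(xs,return_counts=True))
if len(xs):
    q=ray("top",(np.median(xs),np.median(ys)),31); print("strip case y",(R.T@(q[:2]-c))[1])
# bar: dark columns along row through case middle
for row in(215,235): print([int(v) for v in im[row,395:425].sum(1)//3])
for yy in (-90,-82,-78,-70): print(yy, ray and (lambda X:(P["R"]@X+P["t"]))(np.r_[c+R@[0,yy],45.5])[:2]/ (lambda X:(P["R"]@X+P["t"]))(np.r_[c+R@[0,yy],45.5])[2]*P["fx"]+[P["cx"],P["cy"]])
E
```

```text
time: 22.55
tool_pos: [518.7, -333.5, 109.7]
ft_force: [0.1, 0.1, 0.5]
disc (357, 227, 1, 1) 0.0
brass cols (array([330, 331, 332, 333, 334]), array([10,  9, 18,  9, 11]))
strip case y 72.87160180915885
[131, 129, 128, 130, 130, 131, 132, 131, 54, 34, 58, 58, 55, 57, 54, 71, 137, 143, 157, 163, 160, 159, 159, 160, 161, 158, 159, 156, 155, 157]
[130, 131, 130, 128, 129, 129, 130, 131, 130, 88, 38, 46, 60, 58, 57, 57, 57, 80, 142, 155, 153, 153, 156, 158, 159, 157, 154, 142, 105, 96]
-90 [412.26151425 214.32351354]
-82 [408.34714873 214.48826319]
-78 [406.39017026 214.57062942]
-70 [402.47662183 214.73534467]
```

The brass strip is now against the +y end wall (case y≈73 to 75), the cover passed over the disc without striking it, and the arm is clear.

```bash
python3 -c "
from bench import r
print(r.hand_in())"
```

```text
the job is handed in; nothing more can be done
None
```

The job is handed in: by camera measurement the middle-sized jade disc lies home in the pocket and the cover is shut against the end wall, at about 22.6 s; no score came back. The disc dropped in as I released it over the pocket, so the sliding was not needed.

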